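# Open the vent of a worm gear unit

### The job

Open the vent of the small gear unit on the optical table: flip the stiff steel tab up off the vent cap and lay it well back, then unscrew the cap beneath it (anticlockwise) until you feel it come up against its stop, and let go. Work gently, do not wrench the cap against its stop, since its neck sits in rubber, and leave the things lying around the unit where they are.

Things in the scene. Friction and masses are not known exactly. Their poses are not given: they have to be found in the camera images.
- gearbox: Fixed black worm gear unit, base plate 210 x 150 mm. Origin on the table under the cap's axis; z up; +x points to the tab's hinge, the silver motor sticks out to y = +139 mm, 69 mm high. The black block (x -40 to 95, y -48 to 48 mm) is 70 mm high, a boss of radius 24 mm round the neck 74 mm, the hinge bracket (x 71 to 85, y -19 to 19 mm) 119 mm.
- cap: Grey ribbed round vent cap under the tab, 38 mm across, 24 mm tall; cracks if squeezed with over 35 N per finger. Origin: centre of its underside, about 90 mm above the table; z up. Captive: anticlockwise lifts it 10 mm per turn (1.6 mm per rad). Takes 0.38 N m to turn, stays where left, starts 1.5 to 2.2 rad short of a hard stop found only by feel. Beside it fingertips may go down to 78 mm.
- neck (a joint): Twist (rad, positive anticlockwise from above) of the rubber-mounted neck under the cap; 0 at rest, springs back. Stiffness 1.5 N m per rad, so it follows the torque on the cap: about 0.25 while the cap is being turned, more once it meets its stop. Over 0.32 rad (0.48 N m) tears the mount.
- tab (a joint): Angle (rad) of the steel tab: 0 closed, lying level over the cap; grows as its free end swings up and back over the hinge; stop at 2.4. Stiff hinge (0.2 N m, so about 1.6 N at the free end), stays where it is left.
- tab_end (a point): Centre of the rolled bar at the tab's free end: 16 mm diameter, 22 mm long along the gear unit's y, 123 mm above the table when closed, 47 mm from the cap's axis on the side away from the hinge, open space under and beside it. The tab next to it is 18 mm wide and 5 mm thick; 22 mm from the bar's centre begins a 50 mm disc over the cap. Turns with the tab.
- tab_hinge (a point): Centre of the tab's hinge axis, fixed on the gear unit at x = +78 mm, 119 mm above the table; the axis runs along the gear unit's y. The closed tab's free end lies 125 mm to -x of it and 4 mm above it.
- post_center (a point): Centre of a loose steel post standing upright, 25 mm across, 75 mm tall. A bystander.
- driver_grip (a point): Handle of a loose screwdriver, 170 mm long, lying on the table. A bystander.
- lensring: Loose black lens ring, 50 mm across, 20 mm tall, lying on the table; origin at the centre of its underside. A bystander.

How it is judged (in metres and radians):
On the way, in this order (a step that is already met when the one before it is completed fails the run):
1. the tab is swung back past 2.0 rad (value of joint tab above 2 rad), for 0.2 s.
2. the cap is unscrewed to within 0.2 rad of its stop (z of cap in the frame of gearbox above 0.09318 m), for 0.2 s.
At the end, for the whole second after the job is handed in: The tab is laid back (past 2.0 rad), the cap is unscrewed to within 0.2 rad of its stop (its underside 93.2 mm or more above the table) and at rest, the neck is untwisted (within 0.02 rad) (value of joint tab above 2 rad and z of cap in the frame of gearbox above 0.09318 m and angular speed of cap below 0.1 rad/s and value of joint neck between -0.02 and 0.02 rad); the robot touches nothing.
It fails at once if the cap's neck is twisted more than 0.32 rad (value of joint neck above 0.32 rad or value of joint neck below -0.32 rad).
It fails at once if the fingers squeeze or press the cap, tab or gear unit with more than 70 N in all (both fingers added up) (contact force between the fingers and gearbox above 70 N).
It fails at once if a bystander is moved more than 20 mm (distance of any of post_center, driver_grip, lensring from where it was at the start of the episode above 0.02 m).
It also fails if it takes over 72 s, if anything falls off the work surface, if the arm or the gripper's body presses on something with over 40 N, if the wrist force passes 120 N, or if a joint passes its speed limit or range.

### The arm

A 7-joint arm with a two-finger parallel gripper is mounted at the origin on the work surface. World frame = base frame: x ahead of the robot, y to its left, z up, the work surface at z = 0. Lengths are in m, angles in degrees, forces in N, time in s.
With the tool pointing down it reaches from about 0.4 to 0.9 m from the base axis. Payload 5.6 kg.
Tool frame: the origin (TCP) lies at the very end of the fingers, on their centre line; the grasp point (between the pads) lies 19 mm behind it; z points along the fingers, y is the direction in which the jaws open and shut (so a half turn about z gives the same grasp; the last joint's range is limited). The gripper opens to 92 mm and grips with 3 to 60 N. Pads are 20 mm wide; open, the fingers measure 128 mm over their backs; the gripper's body (75 mm by 189 mm) begins 69 mm behind the grasp point.
Start: joints at [-76.146, 26.786, -0.665, 91.828, 0.344, 61.387, -3.226], TCP at [0.183, 0.624, 0.215] pointing down, gripper open.
Joint ranges: [-144.91, 144.91], [-17.63, 115.5], [-89.93, 88.59], [15.96, 139.68], [-74.01, 254.01], [8.47, 105.57], [-167.45, 167.45]. Speed limits (degrees/s): [147.25, 147.25, 180, 180, 180, 180, 180].

### API

Orientations are given as [roll, pitch, yaw] about the fixed x, y, z axes, in that order (R = Rz(yaw) Ry(pitch) Rx(roll)).
In Python, from bench import * gives the robot as it stands.
- The arm moves only by the tool move_arm, never from a script. Its argument "motion" is a list of rows, each an object with "turn": the turn, a rotation vector about the tool's x, y, z in rad, a list of three; "translation": the shift along the tool's x, y, z in mm, a list of three; "claw": the opening, from -1 (shut) to 1 (fully open), so that 0 is half open. A call has 1 to 10 rows; each row is the pose to reach, as a shift and turn from the pose commanded when the call began, along the tool's axes at that moment; what a row does not reach only later rows make up. A row lasts 1/10 s, in which the tool goes at most 50 mm and 8.59 degrees, less where a joint would pass 70% of its speed; a pose out of reach is approached as far as the arm can. A call with a gripper value outside its range is refused whole. The fingers move at their own pace and stop on an object; "force" is the grip in N (left out, the last holds). Time passes only in rows, so rows that repeat a pose let the fingers close. It gives the time, the measured TCP pose, the force and the opening at its end, in the units of the state.
- sense(): the state, without advancing time (a new reading comes with each control period).
- capture(name): name is "side" or "top"; returns the picture (420x560x3 uint8, red, green, blue); there is no depth.
- camera_info(name): a dict with "vfov" (degrees; the focal length in pixels is half the picture's height over the tangent of half this angle, whatever the lens; pixels are square), "cx", "cy" (the principal point, pixels), "rvec" (rotation vector, rad) and "tvec" (3), from world to camera coordinates, as OpenCV has them. Camera axes: x right, y down, z forward; pixel columns grow to the right and rows downward; lengths in m; the calibration is good to about 2 mm. A picture is of the moment at which its call begins. camera_info takes no time and is no camera call.
- job_done(): hands the job in, once; it reports no verdict.
Trained networks look in the newest picture that a camera, given by its name, has taken for a name from the list of things; names that differ only in an ending like _2 or _b are one class to them, and where a whole thing is asked for, a point or a joint stands for the part that bears it (a point fixed in the world has none). Each returns a list of dicts, best first, with "score" (0 to 1); they miss things now and then, are a little off and sometimes report something else, mostly with a low value. They report only what shows in the picture. A call takes as long as a camera call.
- find_in(camera, query): "bbox" ([centre column, centre row, width, height] as shares, 0 to 1, of the picture: columns of its width, rows of its height, round what is visible of it).
- spot_point(camera, query): "location" ([column, row] as shares, 0 to 1, of the picture: columns of its width, rows of its height: a listed point, or the origin of a listed thing).
The state is a dict: "t": time; "joint_positions": joint angles; "joint_velocities": joint speeds; "joint_efforts": joint torques, N m; "tool_pos": TCP position; "ee_rot": TCP orientation; "ft_force": force on the tool from outside, world axes, zero at the start; "wrist_torque": the same for the moment, N m; "grip_width": finger opening in m.
Only numpy, scipy, OpenCV 4.12 (cv2) and the standard library are available. Lean on these libraries where they do the work, as an engineer would, in place of code of your own. Each camera call takes 0.05 s, during which the arm holds its last target. There are 200 camera calls.

## Working session

There is one attempt and no reset: what is moved stays moved. The work goes in short steps, Python scripts to look and compute and a tool call to move; the robot and the scene stay as the last step left them, time stands still between calls to the robot, and variables do not carry over. Pictures are saved under pics/ and viewed, about 8 in all and at most 12, crops included, and the job is handed in when it is done.

Besides the shell and the picture viewer there is one more tool, called after "Request:" as a command line: name --argument value ..., lists and objects as JSON in quotes. move_arm: Moves the arm, as the interface text tells. Its arguments: {"type":"object","properties":{"motion":{"type":"array","items":{"type":"object","properties":{"turn":{"type":"array","items":{"type":"number"}},"translation":{"type":"array","items":{"type":"number"}},"claw":{"type":"number"}}}},"force":{"type":"number"}},"required":["motion"]}

```bash
mkdir -p pics; ls; cat > h.py <<'E'
from bench import *
import numpy as np, cv2
from scipy.spatial.transform import Rotation as R
def cam(n):
    c=camera_info(n); f=210/np.tan(np.radians(c['vfov'])/2)
    K=np.array([[f,0,c['cx']],[0,f,c['cy']],[0,0,1.]])
    return K,np.array(c['rvec'],float),np.array(c['tvec'],float),c
def proj(n,p):
    K,r,t,c=cam(n); return cv2.projectPoints(np.atleast_2d(p).astype(float),r,t,K,None)[0].reshape(-1,2)
def ray(n,uv):
    K,r,t,c=cam(n); Rm=cv2.Rodrigues(r)[0]
    d=Rm.T@np.linalg.solve(K,[uv[0],uv[1],1]); return -Rm.T@t,d/np.linalg.norm(d)
def tri(us,ut):
    a,d=ray('side',us);b,e=ray('top',ut)
    s=np.linalg.lstsq(np.c_[d,-e],b-a,rcond=None)[0]
    p,q=a+s[0]*d,b+s[1]*e; return (p+q)/2,np.linalg.norm(p-q)
def atz(n,uv,z):
    a,d=ray(n,uv); return a+d*(z-a[2])/d[2]
E
python3 - <<'E'
from h import *
s=sense();print(s)
for n in('side','top'):
    print(camera_info(n))
    im=capture(n);cv2.imwrite(f'pics/{n}0.png',im[:,:,::-1])
P={}
for q in['gearbox','cap','tab_end','tab_hinge','post_center','driver_grip','lensring']:
    for n in('side','top'):
        l=spot_point(n,q); P[q,n]=[(round(x['score'],2),round(x['location'][0]*560,1),round(x['location'][1]*420,1)) for x in l[:3]]
        print(q,n,P[q,n])
    if P[q,'side'] and P[q,'top']: print('  ',tri(P[q,'side'][0][1:],P[q,'top'][0][1:]))
E
```

```text
pics
{'t': 0.0, 'joint_positions': array([-76.14703137,  26.83580778,  -0.66618766,  91.87895087,
         0.34242405,  61.38781254,  -3.22493461]), 'joint_velocities': array([-0.00298443, -0.10910229, -0.00760882, -0.03741049,  0.03494067,
       -0.0495944 ,  0.1595662 ]), 'joint_efforts': array([ 8.13662064e-04, -5.20581686e+01, -1.16549883e-02, -2.43734443e+01,
       -5.64768550e-02,  1.73061539e-02,  1.75378118e-04]), 'tool_pos': array([0.18249957, 0.62325436, 0.21365677]), 'ee_rot': array([-1.79899557e+02,  5.24247354e-03,  1.63681058e+02]), 'ft_force': array([-0.04405469, -0.46633767,  0.15019172]), 'wrist_torque': array([-0.00655546, -0.01211349,  0.01295238]), 'grip_width': 0.09206951972455583}
{'vfov': 51.72901673353861, 'cx': 271.6995918586918, 'cy': 206.8988176529009, 'rvec': array([ 2.18263974, -0.50890767,  0.22456186]), 'tvec': array([-0.60121935,  0.23838666,  0.66350891])}
{'vfov': 42.22493341172006, 'cx': 282.8071702118678, 'cy': 211.77477251009745, 'rvec': array([ 2.15402522, -2.11186673,  0.22262126]), 'tvec': array([-0.05533609,  0.65984529,  0.80460209])}
gearb
[... 384 characters left out ...]
08.0), (0.32, 229.4, 258.6)]
tab_hinge top [(0.91, 250.6, 319.7), (0.34, 179.2, 245.6)]
   (array([0.49437674, 0.0015688 , 0.12295935]), np.float64(0.005196777396881534))
post_center side [(0.71, 220.0, 194.2)]
post_center top [(0.87, 179.5, 244.4), (0.26, 293.1, 235.1), (0.26, 385.2, 271.8)]
   (array([0.60652786, 0.12366797, 0.0366802 ]), np.float64(0.0036859983284055838))
driver_grip side [(0.92, 319.0, 239.1)]
driver_grip top [(0.86, 303.8, 167.1)]
   (array([ 0.74158204, -0.07555418,  0.01458398]), np.float64(0.01388497809737891))
lensring side [(0.93, 279.4, 324.6)]
lensring top [(0.96, 382.6, 270.5)]
   (array([ 0.57697516, -0.21306739,  0.00356093]), np.float64(0.003273810296510619))
```

```bash
python3 -c "
import cv2,numpy as np
a=cv2.imread('pics/side0.png')[130:340,100:380];b=cv2.imread('pics/top0.png')[130:400,140:420]
cv2.imwrite('pics/s0.png',cv2.resize(a,None,fx=2.85,fy=2.85,interpolation=2));cv2.imwrite('pics/t0.png',cv2.resize(b,None,fx=2.2,fy=2.2,interpolation=2))"
```

```text
(no output)
```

View pics/s0.png

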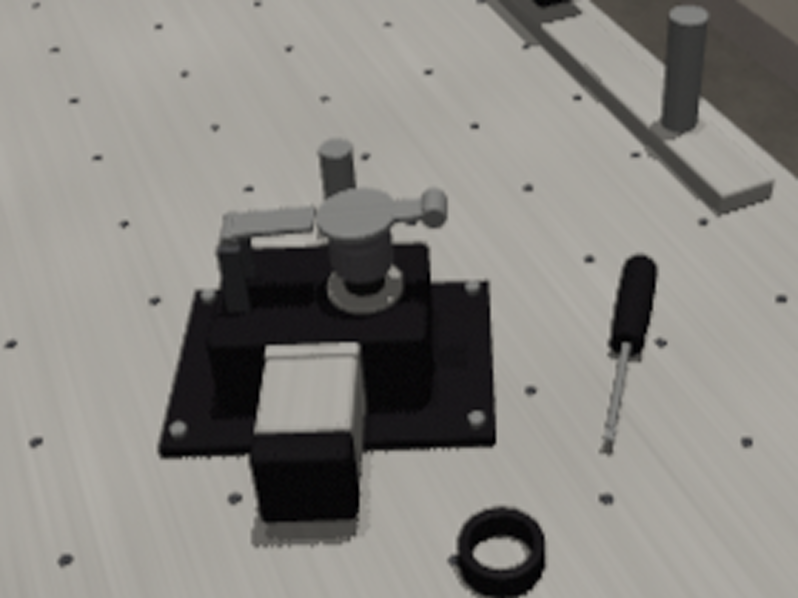

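View pics/t0.png

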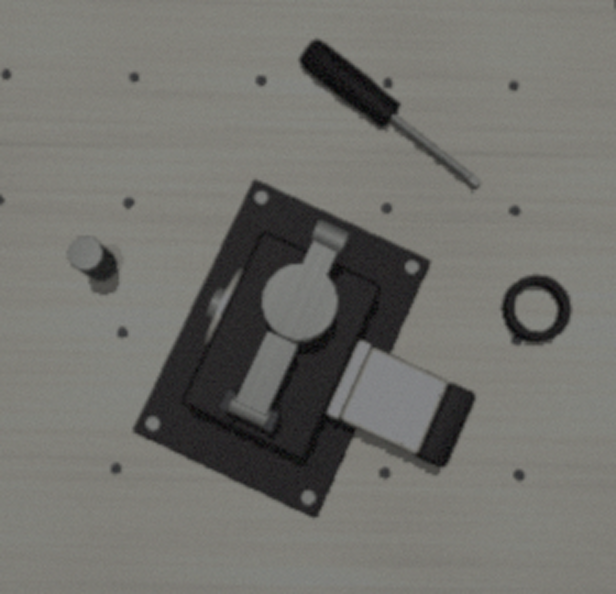

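The top crop shows the free end away from the robot (bar at about 290,237 full-frame px), the disc at 276,267 and the hinge at 254,317. The motor points to -y. The side crop shows the bar at 252,203, the disc at 225,205, the post behind, and the lens ring and driver clear of the unit. Next I fit the unit's pose.

```bash
cat > fit.py <<'E'
from h import *
from scipy.optimize import least_squares
obs=[('top',(290,237.3),(-.047,0,.123)),('top',(293,234.1),(-.047,0,.123)),('side',(251.9,203),(-.047,0,.123)),('side',(251.9,200.4),(-.047,0,.123)),
('top',(276.4,267.3),(0,0,.124)),('side',(225.3,204.7),(0,0,.124)),
('top',(250.6,319.7),(.078,0,.119)),('side',(181.9,208),(.078,0,.119)),
('top',(277.5,271.8),(0,0,0)),('side',(231.6,257),(0,0,0))]
def pts(p): 
    c,s=np.cos(p[2]),np.sin(p[2]); return [np.array([p[0]+c*o[2][0]-s*o[2][1],p[1]+s*o[2][0]+c*o[2][1],o[2][2]+p[3]]) for o in obs]
f=lambda p:np.concatenate([proj(o[0],q)[0]-o[1] for o,q in zip(obs,pts(p))])
r=least_squares(f,[.57,-.036,2.69,0],loss='soft_l1',f_scale=2)
print(r.x,np.degrees(r.x[2]));print(f(r.x).reshape(-1,2).round(1))
for q in('tab_end','disc','hinge'):
    i={'tab_end':(2,0),'disc':(5,4),'hinge':(7,6)}[q];print(q,tri(obs[i[0]][1],obs[i[1]][1]))
p=r.x;c,s=np.cos(p[2]),np.sin(p[2])
print('bar',pts(p)[0],'hinge',pts(p)[6])
E
python3 fit.py
```

```text
[ 0.56650446 -0.0335839   2.72139203  0.00793365] 155.924277770926
[[ 0.5  0.6]
 [-2.5  3.8]
 [ 1.4  0.2]
 [ 1.4  2.8]
 [ 0.3 -0.1]
 [ 0.7 -1.1]
 [ 2.7 -2.4]
 [-0.8 -0.7]
 [-1.7  1.8]
 [-0.2 -1.6]]
tab_end (array([ 0.60886719, -0.05164891,  0.13121449]), np.float64(0.00290741404532999))
disc (array([ 0.56590169, -0.03300783,  0.1295264 ]), np.float64(0.0013006282536674977))
hinge (array([0.49437674, 0.0015688 , 0.12295935]), np.float64(0.005196777396881534))
bar [ 0.60941579 -0.05275725  0.13093365] hinge [ 0.49528991 -0.0017643   0.12693365]
```

```bash
cat > go.py <<'E'
import sys,numpy as np
from scipy.spatial.transform import Rotation as R
# go.py x y z yaw  X Y Z YAW  (mm, deg, tool down)
a=np.array(sys.argv[1:9],float)
E=lambda y:R.from_euler('xyz',[180,0,y],degrees=True)
r0=E(a[3]);print('translation',r0.inv().apply(a[4:7]-a[:3]).round(1).tolist(),'turn',(r0.inv()*E(a[7])).as_rotvec().round(4).tolist())
E
python3 go.py 183 624 215 163.7  609 -53 240 156
```

```text
translation [-598.9, -530.2, -25.0] turn [0.0, -0.0, 0.1344]
```

Request:
move_arm --motion '[{"translation":[-600,-530,-25],"turn":[0,0,0.134],"claw":0},{"translation":[-600,-530,-25],"turn":[0,0,0.134],"claw":0},{"translation":[-600,-530,-25],"turn":[0,0,0.134],"claw":0},{"translation":[-600,-530,-25],"turn":[0,0,0.134],"claw":0},{"translation":[-600,-530,-25],"turn":[0,0,0.134],"claw":0},{"translation":[-600,-530,-25],"turn":[0,0,0.134],"claw":0},{"translation":[-600,-530,-25],"turn":[0,0,0.134],"claw":0},{"translation":[-600,-530,-25],"turn":[0,0,0.134],"claw":0},{"translation":[-600,-530,-25],"turn":[0,0,0.134],"claw":0},{"translation":[-600,-530,-25],"turn":[0,0,0.134],"claw":0}]'

```text
t: 1.8
tool_pos: [0.45, 0.1992, 0.2307]
ee_rot: [179.9, 0.0, 156.0]
ft_force: [1.3, 0.1, 0.4]
grip_width: 0.0458
```

```bash
python3 go.py 450 199 231 156  609 -53 215 156
```

```text
translation [-247.8, -165.5, 16.0] turn [0.0, 0.0, 0.0]
```

Request:
move_arm --motion '[{"translation":[-248,-165,10],"claw":0},{"translation":[-248,-165,10],"claw":0},{"translation":[-248,-165,10],"claw":0},{"translation":[-248,-165,10],"claw":0},{"translation":[-248,-165,10],"claw":0},{"translation":[-248,-165,10],"claw":0},{"translation":[-248,-165,10],"claw":0},{"translation":[-248,-165,10],"claw":0},{"translation":[-248,-165,10],"claw":0},{"translation":[-248,-165,10],"claw":0}]'

```text
schema error: expected keys turn, translation, claw
```

```bash
python3 - <<'E'
from h import *
s=sense();print(s['t'],s['tool_pos'],s['ee_rot'],s['joint_positions'].round(1))
T=s['tool_pos']; Rm=R.from_euler('xyz',s['ee_rot'],degrees=True)
tips=[T,T+Rm.apply([0,.023,0]),T-Rm.apply([0,.023,0])]
o=[]
for n,(u,v) in(('side',(170,100)),('top',(200,120))):
    im=capture(n)[:,:,::-1].copy();cv2.imwrite(f'pics/{n}1.png',im)
    print(n,proj(n,tips).round(1).tolist())
    o.append(cv2.resize(im[v:v+190,u:u+130],None,fx=3,fy=3,interpolation=2))
cv2.imwrite('pics/near1.png',np.hstack(o))
E
```

```text
1.8 [0.45002279 0.19923255 0.23074272] [1.79935934e+02 2.90507459e-02 1.56006792e+02] [-40.8  10.1  14.7 113.4  -3.1  56.8  41.4]
side [[119.2, 112.0], [122.2, 106.7], [116.1, 117.5]]
top [[83.3, 352.9], [66.5, 344.7], [100.2, 361.2]]
```

View pics/near1.png

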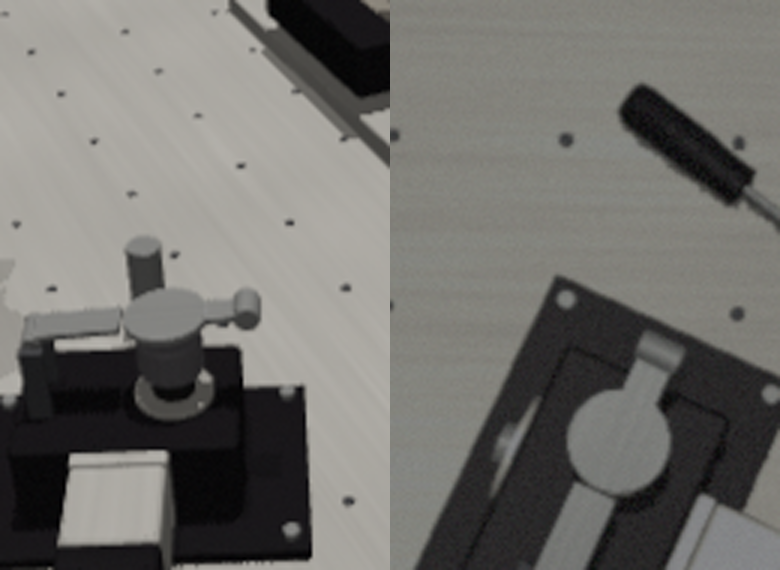

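The move was refused because every row must carry a turn, so this view only shows the unit unchanged. Resending with the turn included.

Request:
move_arm --motion '[{"translation":[-248,-165,10],"turn":[0,0,0],"claw":0},{"translation":[-248,-165,10],"turn":[0,0,0],"claw":0},{"translation":[-248,-165,10],"turn":[0,0,0],"claw":0},{"translation":[-248,-165,10],"turn":[0,0,0],"claw":0},{"translation":[-248,-165,10],"turn":[0,0,0],"claw":0},{"translation":[-248,-165,10],"turn":[0,0,0],"claw":0},{"translation":[-248,-165,10],"turn":[0,0,0],"claw":0},{"translation":[-248,-165,10],"turn":[0,0,0],"claw":0},{"translation":[-248,-165,10],"turn":[0,0,0],"claw":0},{"translation":[-248,-165,10],"turn":[0,0,0],"claw":0}]'

```text
t: 2.9
tool_pos: [0.6082, -0.0483, 0.2203]
ee_rot: [179.9, -0.0, 156.2]
ft_force: [-0.3, 0.4, 0.1]
grip_width: 0.0457
```

```bash
cat > look.py <<'E'
from h import *
import sys
def look(tag,us,ut,sz=(130,190),k=3,w=.023):
    s=sense();print(s['t'],s['tool_pos'],s['ee_rot'],s['joint_positions'].round(1),s['grip_width'])
    T=s['tool_pos']; Rm=R.from_euler('xyz',s['ee_rot'],degrees=True)
    tips=[T,T+Rm.apply([0,w,0]),T-Rm.apply([0,w,0])]
    o=[]
    for n,(u,v) in(('side',us),('top',ut)):
        im=capture(n)[:,:,::-1].copy();cv2.imwrite(f'pics/{n}{tag}.png',im)
        P=proj(n,tips);print(n,P.round(1).tolist(),'in crop',((P-[u,v])*k).round().tolist())
        o.append(cv2.resize(im[v:v+sz[1],u:u+sz[0]],None,fx=k,fy=k,interpolation=2))
    cv2.imwrite(f'pics/near{tag}.png',np.hstack(o))
E
python3 -c "
from look import *
look(2,(190,80),(230,120))"
```

```text
2.9 [ 0.6082198  -0.04825659  0.22030245] [ 1.79941351e+02 -3.35386133e-02  1.56168750e+02] [-16.2  23.2  23.1  98.6 -10.4  60.2  76.6] 0.045692245290384646
side [[249.0, 157.7], [249.1, 150.4], [248.9, 165.4]] in crop [[177.0, 233.0], [177.0, 211.0], [177.0, 256.0]]
top [[289.5, 229.2], [273.4, 221.8], [305.7, 236.7]] in crop [[179.0, 328.0], [130.0, 305.0], [227.0, 350.0]]
```

View pics/near2.png

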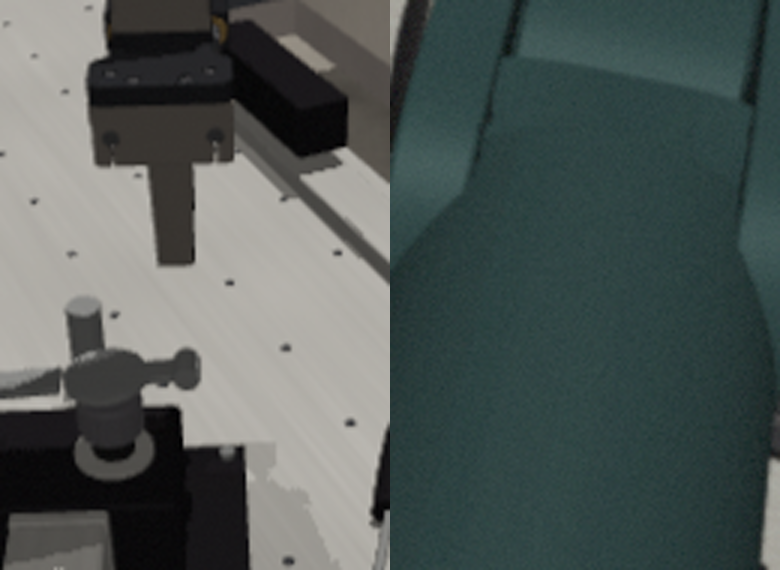

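```bash
sed -i "s/('side',(251.9,203),(-.047,0,.123))/('side',(252.3,202.7),(-.047,.011,.123))/; s/('top',(290,237.3),(-.047,0,.123))/('top',(290,237.3),(-.047,0,.127))/; s/(0,0,.124)/(0,0,.1255)/g" fit.py; python3 fit.py
```

```text
[ 0.56638849 -0.033748    2.73404788  0.00965261] 156.6494045069454
[[ 0.4 -0. ]
 [-2.7  3.6]
 [ 1.   3.5]
 [ 1.3  1.9]
 [ 0.5 -0.2]
 [ 0.5 -2.5]
 [ 3.4 -2. ]
 [-1.  -1. ]
 [-1.6  1.8]
 [-0.3 -2.2]]
tab_end (array([ 0.60918628, -0.05173694,  0.13169632]), np.float64(0.0021137643688737663))
disc (array([ 0.56590169, -0.03300783,  0.1295264 ]), np.float64(0.0013006282536674977))
hinge (array([0.49437674, 0.0015688 , 0.12295935]), np.float64(0.005196777396881534))
bar [ 0.60953904 -0.05237675  0.13665261] hinge [ 0.49477695 -0.00283221  0.12865261]
```

Request:
move_arm --motion '[{"translation":[0,0,20],"turn":[0,0,0],"claw":0},{"translation":[0,0,40],"turn":[0,0,0],"claw":0},{"translation":[0,0,55],"turn":[0,0,0],"claw":0},{"translation":[0,0,55],"turn":[0,0,0],"claw":0}]'

```text
t: 3.4
tool_pos: [0.6071, -0.0498, 0.1632]
ee_rot: [-179.9, -0.2, 156.1]
ft_force: [-0.3, -0.1, -0.3]
grip_width: 0.0458
```

```bash
python3 -c "
from look import *
look(3,(190,100),(230,120))"
```

```text
3.4 [ 0.60709577 -0.04975833  0.16320781] [-179.9173271    -0.20579566  156.05135911] [-15.2  26.9  22.1 101.5 -12.1  54.2  78. ] 0.04579645214862635
side [[250.5, 187.4], [250.6, 179.7], [250.3, 195.5]] in crop [[181.0, 262.0], [182.0, 239.0], [181.0, 286.0]]
top [[289.2, 236.3], [274.2, 229.4], [304.2, 243.3]] in crop [[177.0, 349.0], [133.0, 328.0], [222.0, 370.0]]
```

View pics/near3.png

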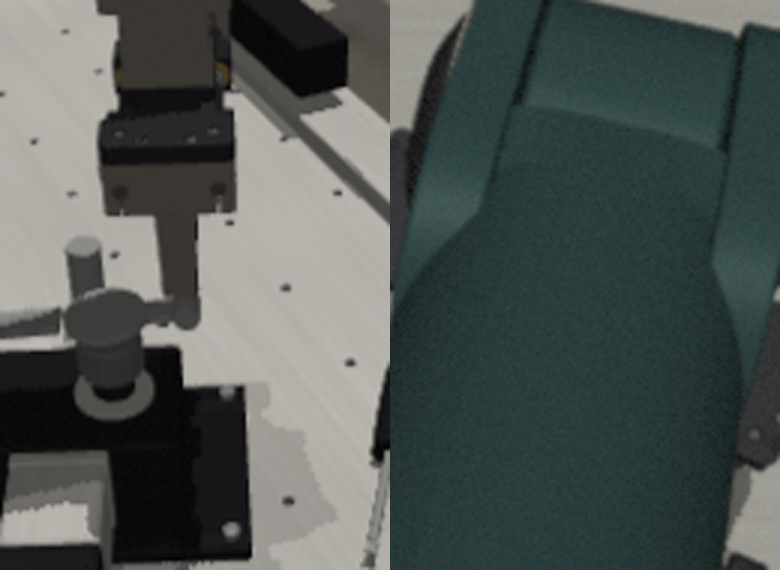

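```bash
sed -i "s/^f=lambda.*/f=lambda p:np.concatenate([proj(o[0],q)[0]-o[1]-np.array([0,3.3 if o[0]=='side' else 0]) for o,q in zip(obs,pts(p))])/" fit.py; python3 fit.py; python3 -c "
from h import *
print(atz('top',(290,237.3),.127),atz('top',(276.4,267.3),.1255))"
```

```text
[ 0.56640815 -0.03383039  2.73767793  0.00286203] 156.85739077036996
[[ 0.1  0.6]
 [-3.   4.2]
 [ 1.2  3.2]
 [ 1.5  1.6]
 [ 0.5  0.2]
 [ 0.9 -2.7]
 [ 3.8 -2. ]
 [-0.5 -1.1]
 [-1.6  2. ]
 [-0.  -2.9]]
tab_end (array([ 0.60918628, -0.05173694,  0.13169632]), np.float64(0.0021137643688737663))
disc (array([ 0.56590169, -0.03300783,  0.1295264 ]), np.float64(0.0013006282536674977))
hinge (array([0.49437674, 0.0015688 , 0.12295935]), np.float64(0.005196777396881534))
bar [ 0.60962604 -0.05230238  0.12986203] hinge [ 0.49468485 -0.00317475  0.12186203]
[ 0.61087943 -0.05217962  0.127     ] [ 0.56687928 -0.03320003  0.1255    ]
```

```bash
python3 go.py 607.1 -49.8 163.2 156  609.8 -52.3 112 156.8
```

```text
translation [-3.5, -1.2, 51.2] turn [0.0, 0.0, -0.014]
```

Request:
move_arm --motion '[{"translation":[-3.5,-1.2,17],"turn":[0,0,-0.014],"claw":0},{"translation":[-3.5,-1.2,34],"turn":[0,0,-0.014],"claw":0},{"translation":[-3.5,-1.2,51],"turn":[0,0,-0.014],"claw":0},{"translation":[-3.5,-1.2,51],"turn":[0,0,-0.014],"claw":0},{"translation":[-3.5,-1.2,51],"turn":[0,0,-0.014],"claw":0}]'

```text
t: 4.0
tool_pos: [0.6115, -0.0534, 0.1141]
ee_rot: [-180.0, 0.0, 156.8]
ft_force: [0.7, 0.3, -0.5]
grip_width: 0.0457
```

Request:
move_arm --motion '[{"translation":[0,0,0],"turn":[0,0,0],"claw":-0.4},{"translation":[0,0,0],"turn":[0,0,0],"claw":-0.7},{"translation":[0,0,0],"turn":[0,0,0],"claw":-0.7},{"translation":[0,0,0],"turn":[0,0,0],"claw":-0.7}]' --force 5

```text
t: 4.4
tool_pos: [0.6118, -0.0531, 0.1148]
ee_rot: [180.0, 0.1, 156.8]
ft_force: [0.6, 0.2, 1.6]
grip_width: 0.0217
```

```bash
python3 -c "
from math import *
f=lambda t:(125-125.06*cos(.032+t),-(125.06*sin(.032+t)-4))
b=0
for c in (.6,1.2,1.8,2.3):
    n=9 if c<2 else 9
    print(c,[[round(f(b+(c-b)*i/n)[0]-f(b)[0],1),0,round(f(b+(c-b)*i/n)[1]-f(b)[1],1)] for i in range(1,n+1)]);b=c"
```

```text
0.6 [[0.5, 0, -8.3], [1.6, 0, -16.6], [3.3, 0, -24.8], [5.5, 0, -32.8], [8.2, 0, -40.7], [11.4, 0, -48.4], [15.2, 0, -55.8], [19.4, 0, -63.0], [24.1, 0, -69.9]]
1.2 [[5.1, 0, -6.6], [10.7, 0, -12.8], [16.7, 0, -18.6], [23.0, 0, -24.0], [29.7, 0, -28.9], [36.7, 0, -33.5], [44.0, 0, -37.5], [51.6, 0, -41.0], [59.3, 0, -44.1]]
1.8 [[7.9, 0, -2.5], [16.0, 0, -4.5], [24.3, 0, -5.9], [32.6, 0, -6.8], [40.9, 0, -7.1], [49.2, 0, -6.9], [57.5, 0, -6.1], [65.7, 0, -4.8], [73.9, 0, -2.9]]
2.3 [[6.7, 0, 2.0], [13.2, 0, 4.3], [19.6, 0, 7.0], [25.8, 0, 10.1], [31.9, 0, 13.5], [37.8, 0, 17.2], [43.4, 0, 21.3], [48.8, 0, 25.6], [54.0, 0, 30.3]]
```

Request:
move_arm --motion '[{"translation":[0,0,0],"turn":[0,0,0],"claw":-0.8},{"translation":[0,0,0],"turn":[0,0,0],"claw":-0.8}]' --force 20

```text
t: 4.6
tool_pos: [0.6118, -0.053, 0.1146]
ee_rot: [180.0, 0.1, 156.8]
ft_force: [1.5, -0.0, 2.0]
grip_width: 0.0217
```

Request:
move_arm --motion '[{"translation":[0.5,0,-8.3],"turn":[0,0,0],"claw":-0.8},{"translation":[1.6,0,-16.6],"turn":[0,0,0],"claw":-0.8},{"translation":[3.3,0,-24.8],"turn":[0,0,0],"claw":-0.8},{"translation":[5.5,0,-32.8],"turn":[0,0,0],"claw":-0.8},{"translation":[8.2,0,-40.7],"turn":[0,0,0],"claw":-0.8},{"translation":[11.4,0,-48.4],"turn":[0,0,0],"claw":-0.8},{"translation":[15.2,0,-55.8],"turn":[0,0,0],"claw":-0.8},{"translation":[19.4,0,-63],"turn":[0,0,0],"claw":-0.8},{"translation":[24.1,0,-69.9],"turn":[0,0,0],"claw":-0.8}]'

```text
t: 5.5
tool_pos: [0.5869, -0.0422, 0.1835]
ee_rot: [-180.0, -0.3, 156.8]
ft_force: [-3.5, 4.7, -8.5]
grip_width: 0.0216
```

Request:
move_arm --motion '[{"translation":[5.1,0,-6.6],"turn":[0,0,0],"claw":-0.8},{"translation":[10.7,0,-12.8],"turn":[0,0,0],"claw":-0.8},{"translation":[16.7,0,-18.6],"turn":[0,0,0],"claw":-0.8},{"translation":[23,0,-24],"turn":[0,0,0],"claw":-0.8},{"translation":[29.7,0,-28.9],"turn":[0,0,0],"claw":-0.8},{"translation":[36.7,0,-33.5],"turn":[0,0,0],"claw":-0.8},{"translation":[44,0,-37.5],"turn":[0,0,0],"claw":-0.8},{"translation":[51.6,0,-41],"turn":[0,0,0],"claw":-0.8},{"translation":[59.3,0,-44.1],"turn":[0,0,0],"claw":-0.8}]'

```text
t: 6.4
tool_pos: [0.5329, -0.0184, 0.2268]
ee_rot: [180.0, -0.2, 156.9]
ft_force: [0.5, 5.9, -15.1]
grip_width: 0.0216
```

Request:
move_arm --motion '[{"translation":[7.9,0,-2.5],"turn":[0,0,0],"claw":-0.8},{"translation":[16,0,-4.5],"turn":[0,0,0],"claw":-0.8},{"translation":[24.3,0,-5.9],"turn":[0,0,0],"claw":-0.8},{"translation":[32.6,0,-6.8],"turn":[0,0,0],"claw":-0.8},{"translation":[40.9,0,-7.1],"turn":[0,0,0],"claw":-0.8},{"translation":[49.2,0,-6.9],"turn":[0,0,0],"claw":-0.8},{"translation":[57.5,0,-6.1],"turn":[0,0,0],"claw":-0.8},{"translation":[65.7,0,-4.8],"turn":[0,0,0],"claw":-0.8},{"translation":[73.9,0,-2.9],"turn":[0,0,0],"claw":-0.8}]'

```text
t: 7.3
tool_pos: [0.4693, 0.0098, 0.2318]
ee_rot: [179.8, 0.4, 156.8]
ft_force: [8.9, 4.8, -10.6]
grip_width: 0.0219
```

Request:
move_arm --motion '[{"translation":[6.7,0,2],"turn":[0,0,0],"claw":-0.8},{"translation":[13.2,0,4.3],"turn":[0,0,0],"claw":-0.8},{"translation":[19.6,0,7],"turn":[0,0,0],"claw":-0.8},{"translation":[25.8,0,10.1],"turn":[0,0,0],"claw":-0.8},{"translation":[31.9,0,13.5],"turn":[0,0,0],"claw":-0.8},{"translation":[37.8,0,17.2],"turn":[0,0,0],"claw":-0.8},{"translation":[43.4,0,21.3],"turn":[0,0,0],"claw":-0.8},{"translation":[48.8,0,25.6],"turn":[0,0,0],"claw":-0.8},{"translation":[52,0,28.5],"turn":[0,0,0],"claw":-0.8},{"translation":[52,0,28.5],"turn":[0,0,0],"claw":-0.8}]'

```text
t: 8.3
tool_pos: [0.4215, 0.0309, 0.2048]
ee_rot: [179.7, 0.3, 156.8]
ft_force: [1.8, 7.0, 1.4]
grip_width: 0.0218
```

```bash
python3 -c "
from h import *
s=sense();print(s)"
```

```text
{'t': 8.3, 'joint_positions': array([-27.45313786,   4.33256265,  19.90845139, 123.89342997,
        -2.05999842,  51.60214778,  60.48566845]), 'joint_velocities': array([ 0.05067116,  0.18086704, -0.06035691, -0.16493196, -0.20638164,
        0.33076331,  0.1176847 ]), 'joint_efforts': array([  2.61275321, -24.18129265,   3.11062664, -19.81657326,
         1.58927344,   0.81479872,   0.05310149]), 'tool_pos': array([0.42145195, 0.0309491 , 0.2047845 ]), 'ee_rot': array([179.65032669,   0.3128594 , 156.81406783]), 'ft_force': array([1.78559233, 7.02839428, 1.38111084]), 'wrist_torque': array([ 1.40675828, -0.4080675 , -0.05305975]), 'grip_width': 0.021848961101487215}
```

Request:
move_arm --motion '[{"translation":[0,0,0],"turn":[0,0,0],"claw":-0.2},{"translation":[0,0,0],"turn":[0,0,0],"claw":0.1},{"translation":[0,0,0],"turn":[0,0,0],"claw":0.1},{"translation":[0,0,-20],"turn":[0,0,0],"claw":0.1},{"translation":[0,0,-50],"turn":[0,0,0],"claw":0.1},{"translation":[0,0,-80],"turn":[0,0,0],"claw":0.1},{"translation":[0,0,-80],"turn":[0,0,0],"claw":0.1}]'

```text
t: 9.0
tool_pos: [0.4213, 0.0291, 0.2861]
ee_rot: [179.8, 0.3, 156.8]
ft_force: [-0.7, 0.3, -0.5]
grip_width: 0.0505
```

```bash
python3 -c "
from look import *
look(4,(120,80),(190,180))
for n in('side','top'):
  for q in('tab_end','cap'): print(n,q,[(round(x['score'],2),x['location'][0]*560,x['location'][1]*420) for x in spot_point(n,q)[:2]])"
```

```text
9.0 [0.42126984 0.02911624 0.28611624] [179.75184872   0.33660604 156.75647597] [-28.2  -1.7  19.6 118.    0.6  63.1  57.8] 0.05051429910227266
side [[111.8, 126.1], [115.4, 119.1], [107.9, 133.5]] in crop [[-25.0, 138.0], [-14.0, 117.0], [-36.0, 161.0]]
top [[219.1, 385.7], [200.3, 376.9], [238.0, 394.6]] in crop [[87.0, 617.0], [31.0, 591.0], [144.0, 644.0]]
side tab_end [(0.77, 119.784, 165.606)]
side cap [(0.88, 226.57600000000002, 224.784), (0.32, 277.2, 328.692)]
top tab_end [(0.97, 222.88000000000002, 376.10999999999996)]
top cap [(0.83, 275.296, 271.69800000000004)]
```

View pics/near4.png

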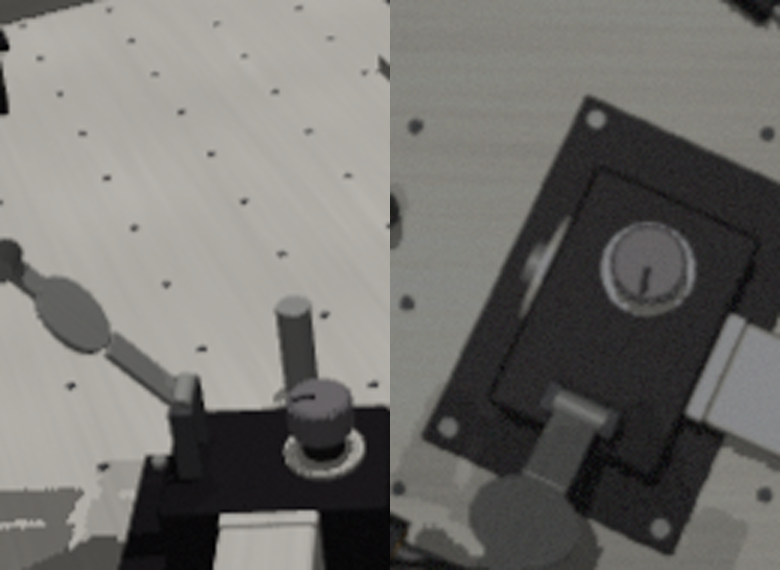

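```bash
python3 -c "
from h import *
print(atz('top',(276.7,267.3),.114),atz('top',(276,269.3),.074),atz('top',(275.3,271.7),.09))
g=R.from_euler('z',156.5,degrees=True)
print(np.array([.6118,-.053,0])+g.apply([.047,0,0]))
im=cv2.imread('pics/top4.png')[225:310,230:320]
cv2.imwrite('pics/cap4.png',cv2.resize(im,None,fx=6,fy=6,interpolation=2))
"
```

```text
[ 0.56786757 -0.03375378  0.114     ] [ 0.56817785 -0.03315168  0.074     ] [ 0.563237   -0.03201972  0.09      ]
[ 0.56869818 -0.03425879  0.        ]
```

View pics/cap4.png

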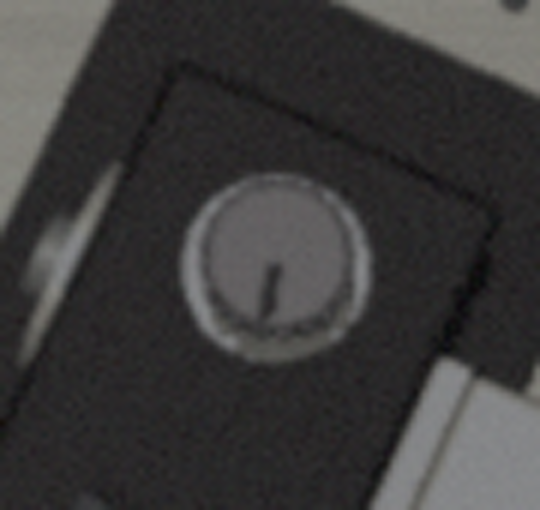

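```bash
python3 go.py 421.3 29.1 286.1 156.8  568 -33.8 260 70;python3 go.py 568 -33.8 260 70  568 -33.8 150 70
```

```text
translation [-159.6, -0.0, 26.1] turn [0.0, -0.0, 1.5149]
translation [0.0, -0.0, 110.0] turn [0.0, 0.0, 0.0]
```

Request:
move_arm --motion '[{"translation":[-160,0,26],"turn":[0,0,1.515],"claw":0.2},{"translation":[-160,0,26],"turn":[0,0,1.515],"claw":0.2},{"translation":[-160,0,26],"turn":[0,0,1.515],"claw":0.2},{"translation":[-160,0,26],"turn":[0,0,1.515],"claw":0.2},{"translation":[-160,0,26],"turn":[0,0,1.515],"claw":0.2},{"translation":[-160,0,26],"turn":[0,0,1.515],"claw":0.2},{"translation":[-160,0,26],"turn":[0,0,1.515],"claw":0.2},{"translation":[-160,0,26],"turn":[0,0,1.515],"claw":0.2},{"translation":[-160,0,26],"turn":[0,0,1.515],"claw":0.2},{"translation":[-160,0,26],"turn":[0,0,1.515],"claw":0.2}]'

```text
t: 10.3
tool_pos: [0.5655, -0.0337, 0.2555]
ee_rot: [-179.9, 0.1, 70.5]
ft_force: [-0.7, 0.8, 0.4]
grip_width: 0.0553
```

Request:
move_arm --motion '[{"translation":[0,0,0],"turn":[0,0,0],"claw":0.2}]'

```text
t: 10.4
tool_pos: [0.5655, -0.0337, 0.2556]
ee_rot: [-179.9, 0.1, 70.8]
ft_force: [0.3, 0.1, 0.8]
grip_width: 0.055
```

Request:
move_arm --motion '[{"translation":[0.7,2.4,30],"turn":[0,0,0],"claw":0.2},{"translation":[0.7,2.4,60],"turn":[0,0,0],"claw":0.2},{"translation":[0.7,2.4,90],"turn":[0,0,0],"claw":0.2},{"translation":[0.7,2.4,110],"turn":[0,0,0],"claw":0.2},{"translation":[0.7,2.4,125],"turn":[0,0,0],"claw":0.2},{"translation":[0.7,2.4,130],"turn":[0,0,0],"claw":0.2},{"translation":[0.7,2.4,130],"turn":[0,0,0],"claw":0.2}]'

```text
t: 11.1
tool_pos: [0.5683, -0.034, 0.1262]
ee_rot: [-180.0, 0.0, 70.9]
ft_force: [-0.0, 0.8, 0.0]
grip_width: 0.0548
```

```bash
python3 -c "
from look import *
look(5,(160,120),(230,180),w=.0275)"
```

```text
11.1 [ 0.56833786 -0.0339501   0.12619287] [-1.79959328e+02  3.15809008e-02  7.09203074e+01] [-25.8  27.8  33.3 109.3 -19.9  48.8  -1.2] 0.05479790592706897
side [[227.3, 206.0], [243.2, 204.7], [211.4, 207.4]] in crop [[202.0, 258.0], [250.0, 254.0], [154.0, 262.0]]
top [[276.9, 266.3], [283.5, 248.5], [270.3, 284.2]] in crop [[141.0, 259.0], [160.0, 206.0], [121.0, 313.0]]
```

View pics/near5.png

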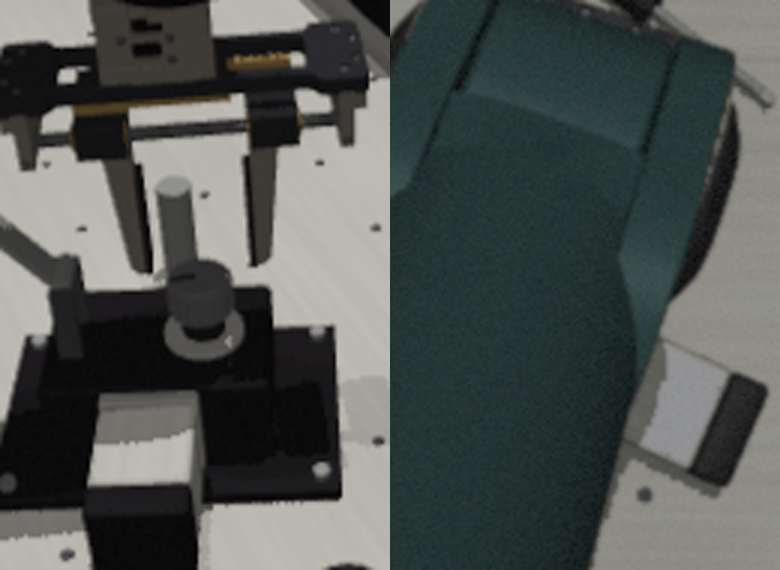

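The fingers straddle the cap evenly: inner tips at crop columns 152 and 247, cap centre at about 201. Next I descend and close softly.

Request:
move_arm --motion '[{"translation":[0,0,12],"turn":[0,0,0],"claw":0.2},{"translation":[0,0,24],"turn":[0,0,0],"claw":0.2},{"translation":[0,0,35],"turn":[0,0,0],"claw":0.2},{"translation":[0,0,40],"turn":[0,0,0],"claw":0.2},{"translation":[0,0,40],"turn":[0,0,0],"claw":0.2},{"translation":[0,0,40],"turn":[0,0,0],"claw":0.2}]'

```text
t: 11.8
tool_pos: [0.5686, -0.034, 0.0865]
ee_rot: [180.0, 0.0, 70.9]
ft_force: [0.6, 0.7, -0.5]
grip_width: 0.0555
```

Request:
move_arm --motion '[{"translation":[0,0,0],"turn":[0,0,0],"claw":0},{"translation":[0,0,0],"turn":[0,0,0],"claw":-0.3},{"translation":[0,0,0],"turn":[0,0,0],"claw":-0.3},{"translation":[0,0,0],"turn":[0,0,0],"claw":-0.3}]' --force 5

```text
t: 12.2
tool_pos: [0.5661, -0.0329, 0.0866]
ee_rot: [-179.7, -0.0, 70.9]
ft_force: [-6.9, 0.8, 5.1]
grip_width: 0.0377
```

```bash
python3 -c "
from h import *
s=sense();print({k:np.round(s[k],3) for k in('t','tool_pos','ee_rot','ft_force','wrist_torque','grip_width','joint_positions')})"
```

```text
{'t': np.float64(12.2), 'tool_pos': array([ 0.566, -0.033,  0.087]), 'ee_rot': array([-1.79686e+02, -1.70000e-02,  7.08780e+01]), 'ft_force': array([-6.879,  0.786,  5.089]), 'wrist_torque': array([ 0.323,  1.638, -0.014]), 'grip_width': np.float64(0.038), 'joint_positions': array([-24.15 ,  31.008,  31.365, 110.568, -22.5  ,  44.838,   0.764])}
```

Request:
move_arm --motion '[{"translation":[0,-1.3,0],"turn":[0,0,0],"claw":-0.3},{"translation":[0,-2.5,0],"turn":[0,0,0],"claw":-0.3},{"translation":[0,-2.5,0],"turn":[0,0,0],"claw":-0.3},{"translation":[0,-2.5,0],"turn":[0,0,0],"claw":-0.3}]' --force 25

```text
t: 12.6
tool_pos: [0.5659, -0.0329, 0.0867]
ee_rot: [-180.0, -0.0, 70.9]
ft_force: [-3.1, -0.4, 3.9]
grip_width: 0.0372
```

```bash
cat > st.py <<'E'
from h import *
s=sense();print({k:np.round(s[k],3).tolist() for k in('t','tool_pos','ee_rot','ft_force','wrist_torque','grip_width')},s['joint_positions'][6])
E
python3 st.py
```

```text
{'t': 12.6, 'tool_pos': [0.566, -0.033, 0.087], 'ee_rot': [-179.973, -0.007, 70.864], 'ft_force': [-3.1, -0.447, 3.912], 'wrist_torque': [0.081, 0.887, -0.001], 'grip_width': 0.037} 0.688809974226516
```

Request:
move_arm --motion '[{"translation":[0,-1,0],"turn":[0,0,-0.05],"claw":-0.3},{"translation":[0,-1,0],"turn":[0,0,-0.1],"claw":-0.3},{"translation":[0,-1,0],"turn":[0,0,-0.15],"claw":-0.3},{"translation":[0,-1,0],"turn":[0,0,-0.15],"claw":-0.3}]'

```text
t: 13.0
tool_pos: [0.5659, -0.0329, 0.0868]
ee_rot: [179.9, -0.0, 79.4]
ft_force: [-0.6, -0.5, 0.5]
grip_width: 0.0373
```

```bash
python3 st.py
```

```text
{'t': 13.0, 'tool_pos': [0.566, -0.033, 0.087], 'ee_rot': [179.917, -0.014, 79.41], 'ft_force': [-0.578, -0.495, 0.525], 'wrist_torque': [-0.082, 0.274, -0.214], 'grip_width': 0.037} 7.772735463878504
```

Request:
move_arm --motion '[{"translation":[0,0,0],"turn":[0,0,-0.04],"claw":-0.3},{"translation":[0,0,0],"turn":[0,0,-0.08],"claw":-0.3},{"translation":[0,0,0],"turn":[0,0,-0.12],"claw":-0.3},{"translation":[0,0,-0.1],"turn":[0,0,-0.16],"claw":-0.3},{"translation":[0,0,-0.1],"turn":[0,0,-0.2],"claw":-0.3},{"translation":[0,0,-0.2],"turn":[0,0,-0.24],"claw":-0.3},{"translation":[0,0,-0.2],"turn":[0,0,-0.24],"claw":-0.3}]'

```text
t: 13.7
tool_pos: [0.5659, -0.0329, 0.087]
ee_rot: [179.9, 0.0, 93.1]
ft_force: [-0.3, -0.3, 0.9]
grip_width: 0.0374
```

```bash
python3 st.py
```

```text
{'t': 13.7, 'tool_pos': [0.566, -0.033, 0.087], 'ee_rot': [179.909, 0.006, 93.083], 'ft_force': [-0.291, -0.253, 0.943], 'wrist_torque': [-0.079, 0.073, -0.417], 'grip_width': 0.037} 19.145704252187652
```

Request:
move_arm --motion '[{"translation":[0,0,-0.1],"turn":[0,0,-0.05],"claw":-0.3},{"translation":[0,0,-0.2],"turn":[0,0,-0.1],"claw":-0.3},{"translation":[0,0,-0.2],"turn":[0,0,-0.15],"claw":-0.3},{"translation":[0,0,-0.3],"turn":[0,0,-0.2],"claw":-0.3},{"translation":[0,0,-0.4],"turn":[0,0,-0.25],"claw":-0.3},{"translation":[0,0,-0.5],"turn":[0,0,-0.3],"claw":-0.3},{"translation":[0,0,-0.6],"turn":[0,0,-0.35],"claw":-0.3},{"translation":[0,0,-0.6],"turn":[0,0,-0.4],"claw":-0.3},{"translation":[0,0,-0.7],"turn":[0,0,-0.45],"claw":-0.3},{"translation":[0,0,-0.8],"turn":[0,0,-0.5],"claw":-0.3}]'

```text
t: 14.7
tool_pos: [0.566, -0.0329, 0.0878]
ee_rot: [179.9, 0.1, 121.8]
ft_force: [-0.4, -0.7, 0.8]
grip_width: 0.0371
```

```bash
python3 st.py
```

```text
{'t': 14.7, 'tool_pos': [0.566, -0.033, 0.088], 'ee_rot': [179.927, 0.059, 121.805], 'ft_force': [-0.409, -0.666, 0.795], 'wrist_torque': [-0.18, 0.056, -0.348], 'grip_width': 0.037} 43.16588365567548
```

Request:
move_arm --motion '[{"translation":[0,0,-0.1],"turn":[0,0,-0.05],"claw":-0.3},{"translation":[0,0,-0.2],"turn":[0,0,-0.1],"claw":-0.3},{"translation":[0,0,-0.2],"turn":[0,0,-0.15],"claw":-0.3},{"translation":[0,0,-0.3],"turn":[0,0,-0.2],"claw":-0.3},{"translation":[0,0,-0.4],"turn":[0,0,-0.25],"claw":-0.3},{"translation":[0,0,-0.5],"turn":[0,0,-0.3],"claw":-0.3},{"translation":[0,0,-0.6],"turn":[0,0,-0.35],"claw":-0.3},{"translation":[0,0,-0.6],"turn":[0,0,-0.4],"claw":-0.3},{"translation":[0,0,-0.7],"turn":[0,0,-0.45],"claw":-0.3},{"translation":[0,0,-0.8],"turn":[0,0,-0.5],"claw":-0.3}]'

```text
t: 15.7
tool_pos: [0.566, -0.0329, 0.0886]
ee_rot: [180.0, 0.1, 150.5]
ft_force: [0.8, -0.4, 1.3]
grip_width: 0.0376
```

```bash
python3 st.py
```

```text
{'t': 15.7, 'tool_pos': [0.566, -0.033, 0.089], 'ee_rot': [179.958, 0.087, 150.451], 'ft_force': [0.783, -0.435, 1.276], 'wrist_torque': [-0.1, -0.027, -0.386], 'grip_width': 0.038} 67.33331540281102
```

```bash
cat > st2.py <<'E'
from h import *
t=[];y=[]
for i in range(5):
    s=sense();t.append(s['wrist_torque'][2]);y.append(s['ee_rot'][2]);capture('side')
print('t',round(s['t'],2),'Tz',np.round(t,3),'mean',np.mean(t).round(3),'yaw',np.mean(y).round(2),'F',s['ft_force'].round(1),'z',s['tool_pos'][2].round(4))
E
python3 st2.py
```

```text
t 15.9 Tz [-0.386 -0.382 -0.401 -0.381 -0.373] mean -0.385 yaw 150.41 F [ 1.5 -0.9  1.9] z 0.0886
```

Request:
move_arm --motion '[{"translation":[0,0,-0.1],"turn":[0,0,-0.04],"claw":-0.3},{"translation":[0,0,-0.1],"turn":[0,0,-0.08],"claw":-0.3},{"translation":[0,0,-0.2],"turn":[0,0,-0.12],"claw":-0.3},{"translation":[0,0,-0.3],"turn":[0,0,-0.16],"claw":-0.3},{"translation":[0,0,-0.3],"turn":[0,0,-0.2],"claw":-0.3},{"translation":[0,0,-0.4],"turn":[0,0,-0.24],"claw":-0.3},{"translation":[0,0,-0.4],"turn":[0,0,-0.24],"claw":-0.3}]'

```text
t: 16.65
tool_pos: [0.5659, -0.0329, 0.089]
ee_rot: [180.0, 0.1, 164.2]
ft_force: [2.7, -0.4, 0.3]
grip_width: 0.0372
```

```bash
python3 st2.py
```

```text
t 16.85 Tz [-0.366 -0.366 -0.338 -0.391 -0.387] mean -0.37 yaw 164.16 F [ 2.8 -0.8  0.2] z 0.089
```

Request:
move_arm --motion '[{"translation":[0,0,0],"turn":[0,0,-0.03],"claw":-0.3},{"translation":[0,0,-0.1],"turn":[0,0,-0.06],"claw":-0.3},{"translation":[0,0,-0.1],"turn":[0,0,-0.06],"claw":-0.3}]'

```text
t: 17.2
tool_pos: [0.5659, -0.0328, 0.0891]
ee_rot: [180.0, 0.1, 167.7]
ft_force: [4.6, -1.5, -0.1]
grip_width: 0.037
```

```bash
python3 st2.py
```

```text
t 17.4 Tz [-0.394 -0.359 -0.398 -0.35  -0.403] mean -0.381 yaw 167.69 F [ 4.6 -1.   1.3] z 0.0891
```

Request:
move_arm --motion '[{"translation":[0,0,0],"turn":[0,0,-0.015],"claw":-0.3},{"translation":[0,0,-0.1],"turn":[0,0,-0.03],"claw":-0.3},{"translation":[0,0,-0.1],"turn":[0,0,-0.03],"claw":-0.3}]'

```text
t: 17.75
tool_pos: [0.5658, -0.0328, 0.0892]
ee_rot: [180.0, 0.1, 169.4]
ft_force: [4.7, -1.0, 0.5]
grip_width: 0.0369
```

```bash
python3 st2.py
```

```text
t 17.95 Tz [-0.316 -0.36  -0.294 -0.37  -0.377] mean -0.343 yaw 169.4 F [ 6.  -1.8  0.3] z 0.0892
```

Request:
move_arm --motion '[{"translation":[-0.8,0,0],"turn":[0,0,-0.015],"claw":-0.3},{"translation":[-1.6,0,-0.1],"turn":[0,0,-0.03],"claw":-0.3},{"translation":[-1.6,0,-0.1],"turn":[0,0,-0.03],"claw":-0.3}]'

```text
t: 18.3
tool_pos: [0.566, -0.0328, 0.089]
ee_rot: [180.0, -0.1, 171.2]
ft_force: [0.4, -1.0, 3.3]
grip_width: 0.0375
```

```bash
python3 st2.py
```

```text
t 18.5 Tz [-0.412 -0.382 -0.387 -0.448 -0.373] mean -0.4 yaw 171.13 F [-0.2 -0.7  5. ] z 0.089
```

Request:
move_arm --motion '[{"translation":[0,0,-0.3],"turn":[0,0,-0.01],"claw":-0.3},{"translation":[0,0,-0.5],"turn":[0,0,-0.02],"claw":-0.3},{"translation":[0,0,-0.5],"turn":[0,0,-0.02],"claw":-0.3}]'

```text
t: 18.85
tool_pos: [0.5661, -0.0329, 0.0892]
ee_rot: [-180.0, -0.1, 172.3]
ft_force: [-0.9, -0.7, 1.8]
grip_width: 0.0377
```

```bash
python3 st2.py
```

```text
t 19.05 Tz [-0.413 -0.324 -0.365 -0.374 -0.412] mean -0.378 yaw 172.28 F [-1.4 -0.5  0.7] z 0.0892
```

Request:
move_arm --motion '[{"translation":[0,0,0],"turn":[0,0,-0.015],"claw":-0.3},{"translation":[0,0,-0.1],"turn":[0,0,-0.03],"claw":-0.3},{"translation":[0,0,-0.1],"turn":[0,0,-0.03],"claw":-0.3}]'

```text
t: 19.4
tool_pos: [0.5661, -0.0329, 0.0893]
ee_rot: [-180.0, -0.1, 174.0]
ft_force: [-2.9, 0.5, -0.1]
grip_width: 0.0375
```

```bash
python3 st2.py
```

```text
t 19.6 Tz [-0.382 -0.367 -0.419 -0.39  -0.391] mean -0.39 yaw 174.0 F [-2.8  0.4 -1.7] z 0.0894
```

Request:
move_arm --motion '[{"translation":[0.5,0,0],"turn":[0,0,-0.015],"claw":-0.3},{"translation":[0.5,0,0],"turn":[0,0,-0.03],"claw":-0.3},{"translation":[0.5,0,0],"turn":[0,0,-0.03],"claw":-0.3}]'

```text
t: 19.95
tool_pos: [0.5662, -0.0329, 0.0895]
ee_rot: [180.0, -0.0, 175.7]
ft_force: [-1.7, -0.2, -3.2]
grip_width: 0.0373
```

```bash
python3 st2.py
```

```text
t 20.15 Tz [-0.377 -0.367 -0.351 -0.361 -0.375] mean -0.366 yaw 175.72 F [-1.8 -0.2 -4.5] z 0.0895
```

Request:
move_arm --motion '[{"translation":[0,0,0.3],"turn":[0,0,-0.015],"claw":-0.3},{"translation":[0,0,0.3],"turn":[0,0,-0.03],"claw":-0.3},{"translation":[0,0,0.3],"turn":[0,0,-0.03],"claw":-0.3}]'

```text
t: 20.5
tool_pos: [0.5662, -0.0329, 0.0895]
ee_rot: [180.0, -0.0, 177.5]
ft_force: [-2.7, 0.2, -1.6]
grip_width: 0.0373
```

```bash
python3 st2.py
```

```text
t 20.7 Tz [-0.364 -0.43  -0.351 -0.396 -0.393] mean -0.387 yaw 177.44 F [-3.4 -0.  -0.9] z 0.0895
```

Request:
move_arm --motion '[{"translation":[0.5,0,0],"turn":[0,0,-0.015],"claw":-0.3},{"translation":[0.5,0,0],"turn":[0,0,-0.03],"claw":-0.3},{"translation":[0.5,0,0],"turn":[0,0,-0.03],"claw":-0.3}]'

```text
t: 21.05
tool_pos: [0.5661, -0.0329, 0.0895]
ee_rot: [180.0, 0.0, 179.2]
ft_force: [-1.0, 0.7, -1.6]
grip_width: 0.0374
```

```bash
python3 st2.py
```

```text
t 21.25 Tz [-0.403 -0.399 -0.414 -0.304 -0.378] mean -0.38 yaw 179.15 F [-1.9 -0.5 -0.6] z 0.0895
```

Request:
move_arm --motion '[{"translation":[0.2,0,0],"turn":[0,0,-0.015],"claw":-0.3},{"translation":[0.2,0,-0.1],"turn":[0,0,-0.03],"claw":-0.3},{"translation":[0.2,0,-0.1],"turn":[0,0,-0.03],"claw":-0.3}]'

```text
t: 21.6
tool_pos: [0.566, -0.0329, 0.0896]
ee_rot: [180.0, 0.1, -179.1]
ft_force: [0.5, -0.2, -2.2]
grip_width: 0.0371
```

```bash
python3 st2.py
```

```text
t 21.8 Tz [-0.348 -0.404 -0.332 -0.372 -0.386] mean -0.369 yaw -179.13 F [ 1.1 -0.6 -1.9] z 0.0896
```

Request:
move_arm --motion '[{"translation":[0,0,0],"turn":[0,0,-0.015],"claw":-0.3},{"translation":[0,0,0],"turn":[0,0,-0.03],"claw":-0.3},{"translation":[0,0,0],"turn":[0,0,-0.03],"claw":-0.3}]'

```text
t: 22.15
tool_pos: [0.566, -0.0329, 0.0897]
ee_rot: [180.0, 0.1, -177.4]
ft_force: [1.0, 0.2, -1.6]
grip_width: 0.0372
```

```bash
python3 st2.py
```

```text
t 22.35 Tz [-0.393 -0.341 -0.368 -0.41  -0.361] mean -0.375 yaw -177.41 F [ 1.5 -0.8 -2.4] z 0.0897
```

Request:
move_arm --motion '[{"translation":[0,0,0],"turn":[0,0,-0.015],"claw":-0.3},{"translation":[0,0,0],"turn":[0,0,-0.03],"claw":-0.3},{"translation":[0,0,0],"turn":[0,0,-0.03],"claw":-0.3}]'

```text
t: 22.7
tool_pos: [0.5659, -0.0328, 0.0897]
ee_rot: [180.0, 0.0, -175.7]
ft_force: [3.0, -0.2, -2.6]
grip_width: 0.037
```

```bash
python3 st2.py
```

```text
t 22.9 Tz [-0.357 -0.342 -0.385 -0.375 -0.404] mean -0.373 yaw -175.69 F [ 4.3 -1.1 -2.3] z 0.0897
```

Request:
move_arm --motion '[{"translation":[-0.7,0,0],"turn":[0,0,-0.015],"claw":-0.3},{"translation":[-1,0,0],"turn":[0,0,-0.03],"claw":-0.3},{"translation":[-1,0,0],"turn":[0,0,-0.03],"claw":-0.3}]'

```text
t: 23.25
tool_pos: [0.5661, -0.0329, 0.0896]
ee_rot: [180.0, -0.1, -173.9]
ft_force: [0.1, -0.0, 2.0]
grip_width: 0.0369
```

```bash
python3 st2.py
```

```text
t 23.45 Tz [-0.411 -0.383 -0.332 -0.367 -0.372] mean -0.373 yaw -173.97 F [-1.4 -1.   2.6] z 0.0895
```

Request:
move_arm --motion '[{"translation":[0,0,-0.2],"turn":[0,0,-0.015],"claw":-0.3},{"translation":[0,0,-0.3],"turn":[0,0,-0.03],"claw":-0.3},{"translation":[0,0,-0.3],"turn":[0,0,-0.03],"claw":-0.3}]'

```text
t: 23.8
tool_pos: [0.5661, -0.0328, 0.0896]
ee_rot: [180.0, -0.1, -172.2]
ft_force: [-1.0, -0.6, 1.8]
grip_width: 0.0373
```

```bash
python3 st2.py
```

```text
t 24.0 Tz [-0.396 -0.407 -0.343 -0.419 -0.41 ] mean -0.395 yaw -172.25 F [-1.6 -0.7  1.1] z 0.0896
```

Request:
move_arm --motion '[{"translation":[0,0,0],"turn":[0,0,-0.01],"claw":-0.3},{"translation":[0,0,-0.1],"turn":[0,0,-0.025],"claw":-0.3},{"translation":[0,0,-0.1],"turn":[0,0,-0.025],"claw":-0.3}]'

```text
t: 24.35
tool_pos: [0.5662, -0.0328, 0.0897]
ee_rot: [180.0, -0.0, -170.8]
ft_force: [-1.5, -0.3, 1.3]
grip_width: 0.0372
```

```bash
python3 st2.py
```

```text
t 24.55 Tz [-0.364 -0.362 -0.359 -0.332 -0.421] mean -0.368 yaw -170.82 F [-3.4 -1.   0.3] z 0.0897
```

Request:
move_arm --motion '[{"translation":[0.4,0,0],"turn":[0,0,-0.015],"claw":-0.3},{"translation":[0.4,0,-0.1],"turn":[0,0,-0.03],"claw":-0.3},{"translation":[0.4,0,-0.1],"turn":[0,0,-0.03],"claw":-0.3}]'

```text
t: 24.9
tool_pos: [0.5662, -0.0328, 0.0899]
ee_rot: [180.0, 0.0, -169.1]
ft_force: [-2.3, 0.5, -1.0]
grip_width: 0.0376
```

```bash
python3 st2.py
```

```text
t 25.1 Tz [-0.388 -0.306 -0.4   -0.395 -0.365] mean -0.371 yaw -169.1 F [-1.5 -0.5 -1.2] z 0.0899
```

Request:
move_arm --motion '[{"translation":[0.2,0,0],"turn":[0,0,-0.015],"claw":-0.3},{"translation":[0.2,0,0],"turn":[0,0,-0.03],"claw":-0.3},{"translation":[0.2,0,0],"turn":[0,0,-0.03],"claw":-0.3}]'

```text
t: 25.45
tool_pos: [0.5661, -0.0328, 0.0899]
ee_rot: [180.0, 0.0, -167.4]
ft_force: [0.1, -0.3, -3.0]
grip_width: 0.0375
```

```bash
python3 st2.py
```

```text
t 25.65 Tz [-0.349 -0.359 -0.343 -0.336 -0.371] mean -0.352 yaw -167.38 F [-1.5  0.  -2.5] z 0.09
```

Request:
move_arm --motion '[{"translation":[0,0,0],"turn":[0,0,-0.015],"claw":-0.3},{"translation":[0,0,0],"turn":[0,0,-0.03],"claw":-0.3},{"translation":[0,0,0],"turn":[0,0,-0.03],"claw":-0.3}]'

```text
t: 26.0
tool_pos: [0.5661, -0.0329, 0.09]
ee_rot: [180.0, 0.0, -165.6]
ft_force: [0.3, 0.7, -2.3]
grip_width: 0.0376
```

```bash
python3 st2.py
```

```text
t 26.2 Tz [-0.387 -0.361 -0.401 -0.401 -0.388] mean -0.388 yaw -165.66 F [-0.   0.2 -3.3] z 0.09
```

Request:
move_arm --motion '[{"translation":[0,0,0.1],"turn":[0,0,-0.015],"claw":-0.3},{"translation":[0,0,0.2],"turn":[0,0,-0.03],"claw":-0.3},{"translation":[0,0,0.2],"turn":[0,0,-0.03],"claw":-0.3}]'

```text
t: 26.55
tool_pos: [0.5661, -0.0329, 0.09]
ee_rot: [180.0, 0.0, -163.9]
ft_force: [-0.2, -1.0, -0.4]
grip_width: 0.0375
```

```bash
python3 st2.py
```

```text
t 26.75 Tz [-0.36  -0.351 -0.394 -0.346 -0.409] mean -0.372 yaw -163.94 F [-0.8 -0.  -1.1] z 0.09
```

Request:
move_arm --motion '[{"translation":[0,0,0],"turn":[0,0,-0.015],"claw":-0.3},{"translation":[0,0,0],"turn":[0,0,-0.03],"claw":-0.3},{"translation":[0,0,0],"turn":[0,0,-0.03],"claw":-0.3}]'

```text
t: 27.1
tool_pos: [0.5661, -0.0328, 0.0899]
ee_rot: [180.0, 0.0, -162.2]
ft_force: [-0.2, -0.0, 0.4]
grip_width: 0.0374
```

```bash
python3 st2.py
```

```text
t 27.3 Tz [-0.388 -0.4   -0.32  -0.383 -0.401] mean -0.378 yaw -162.22 F [-0.3  0.8  0.2] z 0.0899
```

Request:
move_arm --motion '[{"translation":[0,0,0],"turn":[0,0,-0.015],"claw":-0.3},{"translation":[0,0,-0.1],"turn":[0,0,-0.03],"claw":-0.3},{"translation":[0,0,-0.1],"turn":[0,0,-0.03],"claw":-0.3}]'

```text
t: 27.65
tool_pos: [0.5661, -0.0328, 0.09]
ee_rot: [180.0, 0.0, -160.5]
ft_force: [-0.9, 0.5, 1.5]
grip_width: 0.0374
```

```bash
python3 st2.py
```

```text
t 27.85 Tz [-0.371 -0.424 -0.386 -0.388 -0.353] mean -0.384 yaw -160.5 F [ 0.2 -0.1  1.1] z 0.09
```

Request:
move_arm --motion '[{"translation":[0,0,0],"turn":[0,0,-0.015],"claw":-0.3},{"translation":[0,0,-0.1],"turn":[0,0,-0.03],"claw":-0.3},{"translation":[0,0,-0.1],"turn":[0,0,-0.03],"claw":-0.3}]'

```text
t: 28.2
tool_pos: [0.5661, -0.0329, 0.09]
ee_rot: [180.0, 0.0, -158.8]
ft_force: [0.7, 0.5, 0.3]
grip_width: 0.0374
```

```bash
python3 st2.py
```

```text
t 28.4 Tz [-0.394 -0.386 -0.385 -0.427 -0.413] mean -0.401 yaw -158.79 F [-0.2  0.1  1.4] z 0.09
```

Request:
move_arm --motion '[{"translation":[0,0,0],"turn":[0,0,-0.01],"claw":-0.3},{"translation":[0,0,0],"turn":[0,0,-0.02],"claw":-0.3},{"translation":[0,0,0],"turn":[0,0,-0.02],"claw":-0.3}]'

```text
t: 28.75
tool_pos: [0.5661, -0.0329, 0.09]
ee_rot: [-180.0, 0.0, -157.6]
ft_force: [-0.2, 0.8, 0.3]
grip_width: 0.0372
```

```bash
python3 st2.py
```

```text
t 28.95 Tz [-0.446 -0.441 -0.418 -0.449 -0.43 ] mean -0.437 yaw -157.64 F [-0.   0.8  0.8] z 0.09
```

The torque climbed from 0.38 to 0.437 N m over the last two small steps, so the cap is on its stop. Now I unwind the neck to zero torque before letting go.

Request:
move_arm --motion '[{"translation":[0,0,0],"turn":[0,0,0.05],"claw":-0.3},{"translation":[0,0,0],"turn":[0,0,0.1],"claw":-0.3},{"translation":[0,0,0],"turn":[0,0,0.15],"claw":-0.3},{"translation":[0,0,0],"turn":[0,0,0.2],"claw":-0.3},{"translation":[0,0,0],"turn":[0,0,0.25],"claw":-0.3},{"translation":[0,0,0],"turn":[0,0,0.28],"claw":-0.3},{"translation":[0,0,0],"turn":[0,0,0.28],"claw":-0.3}]'

```text
t: 29.7
tool_pos: [0.566, -0.0329, 0.09]
ee_rot: [-180.0, 0.0, -173.6]
ft_force: [1.0, 0.5, 1.3]
grip_width: 0.0371
```

```bash
python3 st2.py
```

```text
t 29.9 Tz [-0.004 -0.026  0.002  0.02  -0.035] mean -0.009 yaw -173.63 F [ 0.6  1.  -0.2] z 0.09
```

Torque is back to zero. Releasing and lifting clear.

Request:
move_arm --motion '[{"translation":[0,0,0],"turn":[0,0,0],"claw":-0.1},{"translation":[0,0,0],"turn":[0,0,0],"claw":0.2},{"translation":[0,0,0],"turn":[0,0,0],"claw":0.2},{"translation":[0,0,0],"turn":[0,0,0],"claw":0.2},{"translation":[0,0,-15],"turn":[0,0,0],"claw":0.2},{"translation":[0,0,-40],"turn":[0,0,0],"claw":0.2},{"translation":[0,0,-80],"turn":[0,0,0],"claw":0.2},{"translation":[0,0,-120],"turn":[0,0,0],"claw":0.2},{"translation":[0,0,-160],"turn":[0,0,0],"claw":0.2},{"translation":[0,0,-160],"turn":[0,0,0],"claw":0.2}]'

```text
t: 30.95
tool_pos: [0.5694, -0.0331, 0.2573]
ee_rot: [-179.9, 0.7, -173.7]
ft_force: [-0.3, 0.4, 0.4]
grip_width: 0.0551
```

```bash
python3 st2.py; python3 go.py 566 -33 250 186.4 480 250 250 186.4
```

```text
t 31.15 Tz [ 0.025 -0.057 -0.016 -0.031 -0.022] mean -0.02 yaw -173.69 F [-0.2  0.5  0.6] z 0.2493
translation [53.9, 290.8, 0.0] turn [0.0, 0.0, 0.0]
```

Request:
move_arm --motion '[{"translation":[0,280,-20],"turn":[0,0,0],"claw":0.2},{"translation":[0,280,-20],"turn":[0,0,0],"claw":0.2},{"translation":[0,280,-20],"turn":[0,0,0],"claw":0.2},{"translation":[0,280,-20],"turn":[0,0,0],"claw":0.2},{"translation":[0,280,-20],"turn":[0,0,0],"claw":0.2},{"translation":[0,280,-20],"turn":[0,0,0],"claw":0.2},{"translation":[0,280,-20],"turn":[0,0,0],"claw":0.2},{"translation":[0,280,-20],"turn":[0,0,0],"claw":0.2},{"translation":[0,280,-20],"turn":[0,0,0],"claw":0.2},{"translation":[0,280,-20],"turn":[0,0,0],"claw":0.2}]'

```text
t: 32.2
tool_pos: [0.5356, 0.2434, 0.2695]
ee_rot: [-179.9, -0.0, -173.9]
ft_force: [-0.1, -0.6, -0.8]
grip_width: 0.0556
```

```bash
python3 -c "
from look import *
look(6,(120,120),(190,180))"
```

```text
32.2 [0.53559353 0.24342843 0.26954217] [-1.79946482e+02 -4.09115894e-02 -1.73854756e+02] [-24.1  18.2  -4.5  97.1   1.6  64.9  67.1] 0.055565345013548
side [[154.9, 76.0], [150.9, 72.4], [159.0, 79.6]] in crop [[105.0, -132.0], [93.0, -143.0], [117.0, -121.0]]
top [[40.3, 279.0], [20.3, 280.7], [60.2, 277.3]] in crop [[-449.0, 297.0], [-509.0, 302.0], [-389.0, 292.0]]
```

View pics/near6.png

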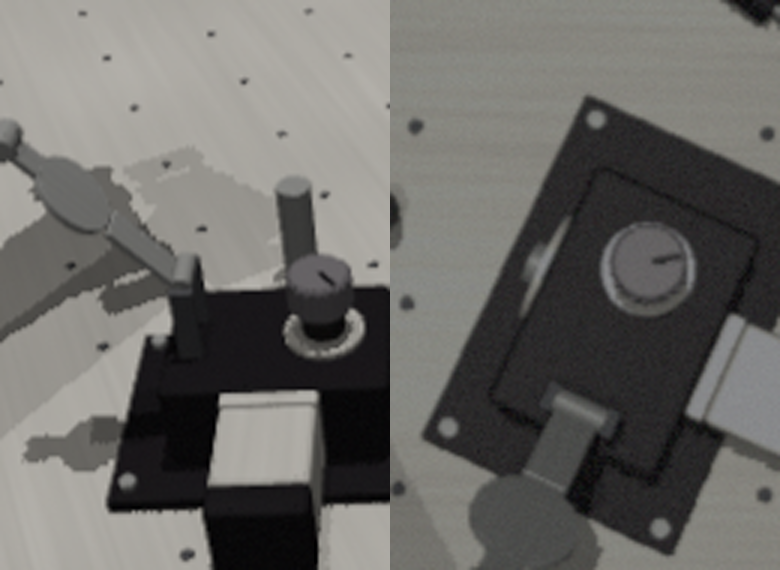

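The tab lies well back, the cap's mark has turned about 111° anticlockwise (about 1.94 rad, from pointing down to pointing right), and the post is in place. Handing in.

```bash
python3 -c "
from h import *
print(job_done(),sense()['t'])
"
```

```text
the job is handed in; nothing more can be done
the job is handed in; nothing more can be done
```

The vent is open: the tab is laid back, the cap is unscrewed to its stop, and the job is handed in at about 32 s of the 72 s allowed. The hand-in gave no verdict.

- **Tab:** I gripped the rolled bar by its ends and swung it along the hinge arc to about 2.29 rad, worked out from the arm position at the end of the swing. The last picture still shows it laid back.
- **Cap:** I turned it anticlockwise at 25 N grip in small torque-checked steps. Torque held near 0.38 N m, then rose from 0.384 to 0.401 to 0.437 N m over the last two small steps, which I took as the stop. That is about 0.29 rad on the neck, under its 0.32 limit. I then turned back until the torque was about zero and let go.
- **Last checks:** The mark on the cap turned about 111° (about 1.94 rad), against about 2.0 rad expected from the wrist rotation, so the grip slipped little if at all. I did not measure the cap's height after release. Reaching the stop rests on the torque rise and the mark.
- **Bystanders:** The arm stayed clear of all three, and the post shows in the last picture. I did not re-measure their positions.
- **What disagreed:**
  - The side camera read about 3 px off, which put heights some 6 mm too high. I used the text heights after comparing against the gripper.
  - The first estimate of the cap axis was about 2.5 mm off, which I corrected by feel.

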